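# Show a turned leg's tenon to the inspection camera

### The job

Take the dark walnut leg out of the cradle and hold it up in the air in front of the inspection camera, tenon (the thin end) towards the lens, with the end of the tenon centred on the lens's line of sight about 80 mm from the glass and the leg in line with the direction in which the camera looks. Finish while holding it there, still, with only the gripper carrying it, and leave the pale legs, the camera, the jar and the chisel as they are.

Things in the scene. Friction and masses are not known exactly. Their poses are not given: they have to be found in the camera images.
- dark_leg: dark walnut turned leg, 190 mm long, ~90 g, lying level in one of the cradle's slots. Origin on its axis, halfway along, amid a cylindrical grip band 32 mm thick, 44 mm long, near the centre of mass. Own x runs along the leg to the tenon. At 22-48 mm either side it narrows to 20 mm; at 48-72 mm a 30 mm cylinder rests in the cradle; tenon: 20 mm cylinder, x = 72 to 95; other end: 36 mm round knob
- tenon_end (a point): centre of the dark leg's flat tenon end face, 95 mm from the leg's origin along its x axis; axes as the leg's
- knob_end (a point): tip of the dark leg's knob end, 95 mm from the leg's origin against its x axis; axes as the leg's
- pale_leg_a: pale wood leg of the same shape and frame in another slot; to be left alone
- pale_leg_b: pale wood leg of the same shape and frame in another slot; to be left alone
- cradle: fixed cradle: plywood base 300x170x10 mm, two blue rails along its own x at y = -60 and +60 mm, 14 mm wide, with V-notches at x = -100, 0, +100 mm up to 50 mm above the table. A leg lies in a slot along the cradle's y, tenon to +y, its axis 52 mm above the table; between the rails (106 mm) only the base lies under it. Origin: centre of the underside
- stand: fixed camera stand: round weighted base, 110 mm in diameter, 14 mm high, a post 18 mm thick 45 mm behind its centre (own +x side), top at 295 mm, and a fork that carries the camera. Origin: centre of the underside of the base; the camera looks to the stand's own -x side
- camera (a joint): downward tilt of the camera on its stand, in rad: 0 = looking level, positive = looking down (0.15 to 0.5 at the start); a stiff hinge on a level line 275 mm above the table, over the stand's origin; to be left as it is
- lens (a point): centre of the camera's front glass (black lens barrel 38 mm in diameter on a grey 44 mm cube), 40 mm in front of the tilt hinge; own x axis points backwards out of the camera, so the camera looks along its -x
- focus (a point): the point on the camera's line of sight 80 mm in front of the glass, where the tenon end must be; axes as the lens's (the leg's x axis must point along this x axis)
- wax_jar: jar with brass lid, 64 mm in diameter, 75 mm high, standing on the bench; origin: centre of its underside; to be left alone
- chisel: turning chisel lying on the bench, about 222 mm long along its own x (blade to +x), 26 mm thick at the handle; origin: at bench level near its middle; to be left alone
Mind the look-alikes: they are no part of the job. There is more than one size of the dark_leg; the one meant has the size given above.

How it is judged:
By the outcome, as a careful person would: the job done as asked, in the order asked, and still so for the second after the job is handed in, while the arm keeps its last pose, push and grip.
It also fails if it takes over 38 s, if anything falls off the work surface, if the arm or the gripper's body presses on something with over 40 N, if the wrist force passes 120 N, or if a joint passes its speed limit or range.

### The arm

A 6-joint arm with a two-finger parallel gripper is mounted at the origin on the work surface. World frame = base frame: x ahead of the robot, y to its left, z up, the work surface at z = 0. Lengths are in m, angles in degrees, forces in N, time in s.
With the tool pointing down it reaches from about 0.35 to 0.875 m from the base axis. Payload 4.2 kg.
Tool frame: the origin (TCP) lies on the front face of the gripper's body, between the roots of the fingers; the fingertips stand finger_overhang ahead of it and the grasp point (between the pads) lies 51 mm ahead of it (finger_overhang is the distance from the TCP to the fingertips, in m); z points along the fingers, y is the line along which they close (so a half turn about z gives the same grasp; the last joint's range is limited). The gripper opens to 87 mm and grips with 3 to 60 N. Pads are 19 mm wide; open, the fingers measure 117 mm over their backs; the gripper's body (75 mm by 190 mm) begins 51 mm behind the grasp point.
Start: joints at [88.327, 22.042, 0.453, 0, -68.411, -14.817], TCP at [0.177, 0.599, 0.292] pointing down, gripper open.
Joint ranges: [-179.83, 179.83], [-69.29, 118.12], [-61.27, 80.66], [-181.25, 117.63], [-171.15, -9.14], [-177.46, 177.46]. Speed limits (degrees/s): [159.86, 159.86, 180, 180, 180, 180].

### API

Orientations are given as a 3x3 rotation matrix whose columns are the frame's x, y, z axes.
In Python, from station import sense, capture, camera_model, finish_job, finger_overhang gives the robot as it stands. The module is installed in compiled form; this text tells all that it offers.
- The arm moves only by the tool jog_arm, never from a script. Its argument "rows" is a list that holds one entry, the list of rows, each a list of 4 numbers: the shift along the tool's x, y, z in m, then the turn about the tool's z in rad. A call has 1 to 20 rows; each row shifts and turns the commanded pose from where the row before left it, along the tool's axes as they then stand; what a row does not reach is not made up. A row lasts 1/8 s, in which the tool goes at most 62.5 mm and 10.7 degrees, less where a joint would pass 70% of its speed; a pose out of reach is approached as far as the arm can. A call is refused whole if a number of a shift passes 0.0625 or a number of a turn 0.188, either way. A call with a gripper value outside its range is refused whole. "claw" is the opening, from 0 (shut) to 1 (fully open), set as the call begins (left out, the last holds). The fingers move at their own pace and stop on an object; the grip force is fixed at half the most. Time passes only in rows, so rows that do not move let the fingers close. It gives the time, the measured TCP pose, the force, the opening and the grip force at its end, in the units of the state.
- sense(): the state, without advancing time (a new reading comes with each control period).
- capture(name): name is "scene" or "top" or "wrist"; returns the picture (480x640x3 uint8, red, green, blue); there is no depth.
- camera_model(name): a dict with "fovy" (degrees; the focal length in pixels is half the picture's height over the tangent of half this angle, whatever the lens; pixels are square), "cx", "cy" (the principal point, pixels), "eye" and "rotation" of the camera in the world. Camera axes: x right, y down, z forward; pixel columns grow to the right and rows downward; lengths in m; the calibration is good to about 2 mm. A picture is of the moment at which its call begins: read the wrist's pose just before it. camera_model takes no time and is no camera call; for the wrist camera it gives the pose at the moment of the call.
- finish_job(): hands the job in; it is judged then, once.
The state is a dict: "time_s": time; "joints": joint angles; "joint_velocities": joint speeds; "effort": joint torques, N m; "tcp_pos": TCP position; "ee_rot": TCP orientation; "wrist_force": force on the tool from outside, world axes, zero at the start; "moment": the same for the moment, N m; "gripper_width": opening from 0.0 (shut) to 1.0 (fully open); "gripper_force": force on a finger pad.
Only numpy, scipy, OpenCV 4.12 (cv2) and the standard library are available. Lean on these libraries where they do the work, as an engineer would, in place of code of your own. Each camera call takes 0.05 s, during which the arm holds its last target. There are 200 camera calls.

## Working session

There is one attempt and no reset: what is moved stays moved. The work goes in short steps, Python scripts to look and compute and a tool call to move; the robot and the scene stay as the last step left them, time stands still between calls to the robot, and variables do not carry over. Pictures are saved under pics/ and viewed, at most 10 in all, crops included, and the job is handed in when it is done.

Besides the shell and the picture viewer there is one more tool, called in YAML: its name, and indented under it one key for each argument. jog_arm: Moves the arm, as the interface text tells. Its arguments: {"type":"object","properties":{"rows":{"type":"array"},"claw":{"type":"number"}},"required":["rows"]}

```bash
mkdir -p pics; python3 - <<'E'
from station import *
import cv2
print(finger_overhang if not callable(finger_overhang) else finger_overhang())
for n in("scene","top","wrist"):
    m=camera_model(n);print(n,m)
    cv2.imwrite(f"pics/{n}0.png",capture(n)[:,:,::-1])
s=sense();print(s)
E
```

```text
0.0697
scene {'fovy': 54.785842702893206, 'cx': 321.37958467469133, 'cy': 238.85473354553673, 'eye': array([1.2966829 , 0.12921079, 1.35173788]), 'rotation': array([[-0.07148675,  0.83456617, -0.5462499 ],
       [ 0.99736064,  0.06678411, -0.02848937],
       [ 0.01270455, -0.54684476, -0.83713763]])}
top {'fovy': 47.08950709230956, 'cx': 321.2029918450363, 'cy': 243.63024896295127, 'eye': array([0.39315558, 0.0742438 , 1.50672859]), 'rotation': array([[ 0.01086954, -0.99293331,  0.11817487],
       [-0.99993538, -0.0103996 ,  0.00459259],
       [-0.00333116, -0.11821715, -0.99298218]])}
wrist {'fovy': 68.41264980867176, 'cx': 322.0145744685756, 'cy': 242.6698210658981, 'eye': array([0.25712024, 0.57476801, 0.38422348]), 'rotation': array([[-0.28403755, -0.91391893, -0.28995665],
       [-0.95881129,  0.27133425,  0.08401567],
       [ 0.00189166,  0.30187731, -0.95334491]])}
{'time_s': 0.15, 'joints': array([ 8.83274022e+01,  2.20800529e+01,  3.97600482e-01, -2.04375407e-02,
       -6.84108779e+01, -1.48178388e+01]), 'joint_velocities': array([-0.14865948, -0.11802375,  0.24149893,  0.14496951,  0.04932249,
        0.01115389]), 'effort': array([-1.12463553e-03, -3.91051877e+01,  1.87587619e+01,  4.22228694e+00,
        1.23978284e-02, -1.38830251e-04]), 'tcp_pos': array([0.17728004, 0.59897672, 0.29141619]), 'ee_rot': array([[ 9.58829805e-01, -2.83981093e-01, -3.79081681e-04],
       [-2.83981329e-01, -9.58828444e-01, -1.61852324e-03],
       [ 9.61556992e-05,  1.65954044e-03, -9.99998618e-01]]), 'wrist_force': array([ 0.76802387, -0.88869165, -0.2470063 ]), 'moment': array([-0.04952568, -0.03236866,  0.00383314]), 'gripper_force': 0.0, 'gripper_width': 0.9970755987148628}
```

View pics/scene0.png

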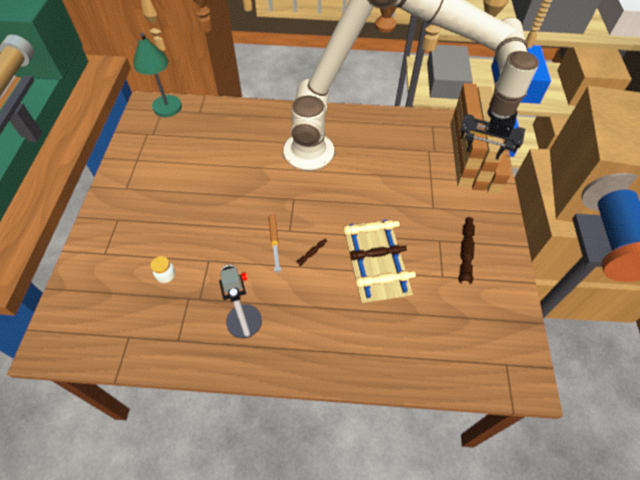

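View pics/top0.png

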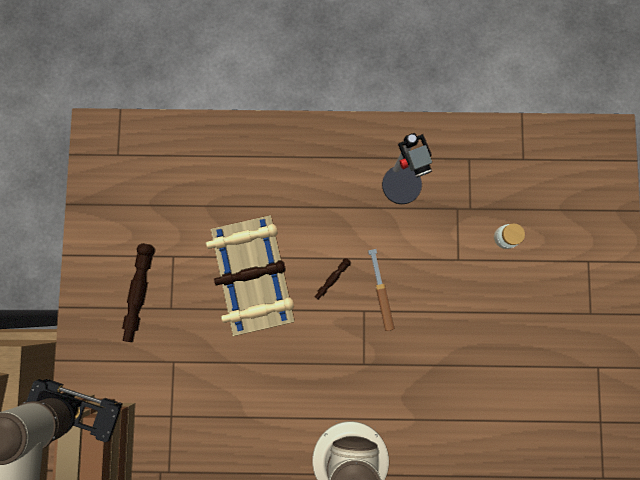

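Dark candidates in the top view: a large one at (140,292), a small one at (333,278), and one in the cradle's middle slot at (250,273). The cradle one fits, being the same size as the pale legs. I'll confirm this in enlarged crops.

```bash
cat > h.py <<'E'
import numpy as np, cv2
from station import *
def ray(m,u,v):
    f=240/np.tan(np.radians(m["fovy"]/2))
    d=np.array(m["rotation"])@np.array([(u-m["cx"])/f,(v-m["cy"])/f,1]);return np.array(m["eye"]),d/np.linalg.norm(d)
def atz(m,u,v,z):
    e,d=ray(m,u,v);return e+d*(z-e[2])/d[2]
def proj(m,p):
    f=240/np.tan(np.radians(m["fovy"]/2))
    c=np.array(m["rotation"]).T@(np.array(p)-m["eye"]);return np.array([m["cx"]+f*c[0]/c[2],m["cy"]+f*c[1]/c[2]])
def tri(*ms):
    A=np.zeros((3,3));b=np.zeros(3)
    for m,u,v in ms:
        e,d=ray(m,u,v);P=np.eye(3)-np.outer(d,d);A+=P;b+=P@e
    return np.linalg.solve(A,b)
E
python3 - <<'E'
import cv2,numpy as np
t=cv2.imread("pics/top0.png");s=cv2.imread("pics/scene0.png")
r=lambda a:cv2.resize(a,(400,300),interpolation=cv2.INTER_CUBIC)
# each crop 100x75 -> x4
o=np.vstack([np.hstack([r(t[208:298,200:320]),r(t[125:215,350:470])]),np.hstack([r(s[210:300,330:450]),r(s[255:345,180:300])])])
cv2.imwrite("pics/crop1.png",o)
E
```

```text
(no output)
```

View pics/crop1.png

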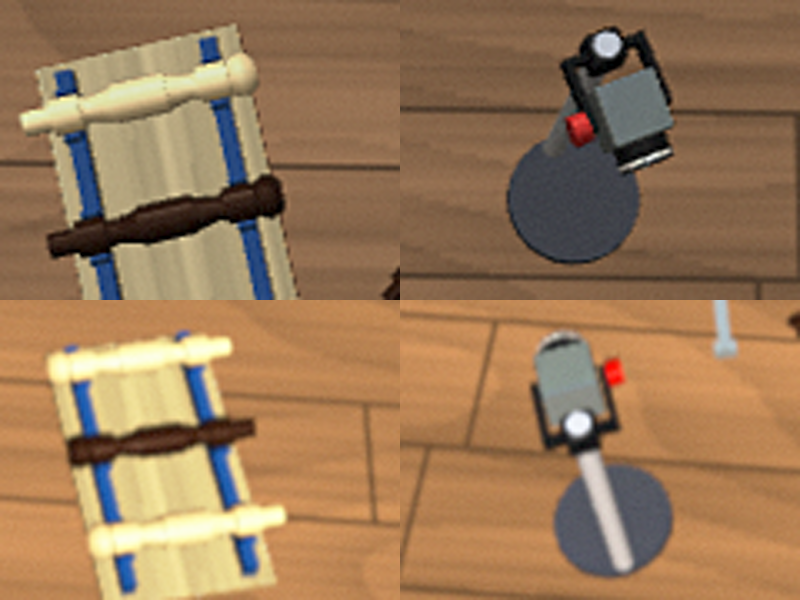

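The crop confirms that the walnut leg in the middle slot matches the pale legs' size: tenon tip at top (215,281), knob tip (285,266). The large one to the left and the small one at (333,278) are decoys. The camera's base disc is at top (402,185) and the post top at (412,138).

```bash
python3 - <<'E'
from h import *
np.set_printoptions(precision=4,suppress=True)
T=camera_model("top");S=camera_model("scene")
print("leg tenon",atz(T,215,281.2,.055),tri((T,215,281.2),(S,406.5,248.1)))
print("leg knob",atz(T,285.2,266.5,.052),tri((T,285.2,266.5),(S,350.4,255.3)))
print("base",atz(T,401.9,185,.014),atz(S,243.9,321,.014))
print("post",atz(T,411.8,137.9,.295),atz(S,233.4,292.2,.295))
print("lens top edge",atz(T,423.8,173,.275))
print("jar",atz(T,513,234,.075),"chisel",atz(T,374,252,.01),atz(T,389,328,.02))
print("table left edge",atz(T,70,110,0),atz(T,57,380,0))
E
```

```text
leg tenon [0.4633 0.3597 0.055 ] [0.4634 0.3647 0.0523]
leg knob [0.5043 0.1756 0.052 ] [0.5043 0.1802 0.0499]
base [ 0.7363 -0.14    0.014 ] [ 0.7448 -0.133   0.014 ]
post [ 0.7808 -0.1228  0.295 ] [ 0.7856 -0.117   0.295 ]
lens top edge [ 0.7048 -0.1528  0.275 ]
jar [ 0.5942 -0.4214  0.075 ] chisel [ 0.5498 -0.0633  0.01  ] [ 0.3453 -0.1023  0.02  ]
table left edge [0.9473 0.7991 0.    ] [0.197  0.7853 0.    ]
```

jog_arm:
  rows:
    - [[0,0,-0.02,-0.164],[0,0,-0.02,-0.164],[0,0,-0.02,-0.164],[0,0,-0.02,-0.164],[0.0113,0.057,-0.001,0],[0.0113,0.057,-0.001,0],[0.0113,0.057,-0.001,0],[0.0113,0.057,-0.001,0],[0.0113,0.057,-0.001,0],[0.0113,0.057,-0.001,0],[0.0113,0.057,-0.001,0],[0.0113,0.057,-0.001,0],[0.0113,0.057,-0.001,0],[0.0113,0.057,-0.001,0],[0.0113,0.057,-0.001,0],[0.0113,0.057,-0.001,0],[0.0113,0.057,-0.001,0],[0,0,0,0],[0,0,0,0]]
  claw: 1

```text
time_s: 2.52
tcp_pos: [0.5809, -0.0393, 0.3846]
ee_rot: [[0.933, 0.359, -0.001], [0.359, -0.933, 0.0], [-0.001, -0.001, -1.0]]
wrist_force: [-0.9, 0.3, 0.1]
gripper_width: 1.001
gripper_force: 0.0
```

```bash
python3 - <<'E'
from h import *
import pickle
m=camera_model("wrist");i=capture("wrist");print(sense()["tcp_pos"],sense()["time_s"]);pickle.dump(m,open("w1.pkl","wb"))
cv2.imwrite("pics/w1.png",i[:,:,::-1])
print(m["eye"],proj(m,[.74,-.137,.275]))
E
```

```text
[ 0.58071815 -0.03868605  0.38508487] 2.575
[ 0.65868945 -0.00975072  0.47748801] [606.272846    69.49832599]
```

View pics/w1.png

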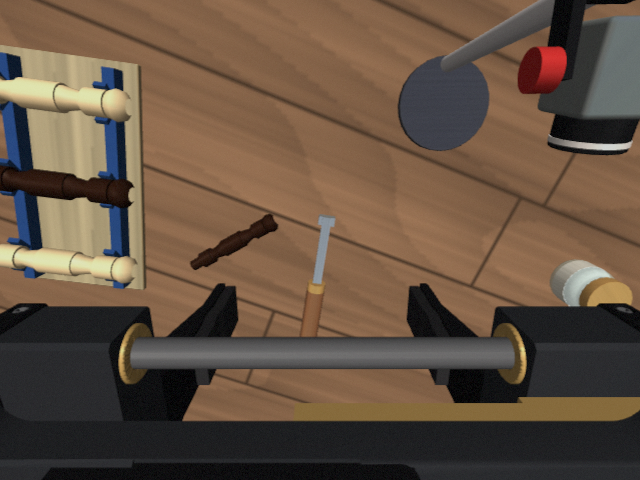

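jog_arm:
  rows:
    - [[0.04,0.01,-0.02,0],[0.04,0.01,-0.01,0],[0,0,0,0],[0,0,0,0]]

```text
time_s: 3.08
tcp_pos: [0.6622, -0.0278, 0.4151]
ee_rot: [[0.932, 0.362, -0.001], [0.362, -0.932, 0.0], [-0.001, -0.0, -1.0]]
wrist_force: [-0.2, 0.2, -0.3]
gripper_width: 0.998
gripper_force: 0.0
```

```bash
python3 - <<'E'
from h import *
import pickle
m=camera_model("wrist");i=capture("wrist");pickle.dump(m,open("w2.pkl","wb"))
cv2.imwrite("pics/w2.png",i[:,:,::-1])
u,v=proj(m,[.74,-.137,.275]);print(u,v,m["eye"])
x0=max(0,min(640-240,int(u)-120));y0=max(0,min(300,int(v)-90))
print(x0,y0);cv2.imwrite("pics/w2c.png",cv2.resize(i[y0:y0+180,x0:x0+240,::-1],(800,600),interpolation=cv2.INTER_CUBIC))
E
```

```text
514.7334269311903 208.71970259083616 [0.73989617 0.00188468 0.50797066]
394 118
```

View pics/w2c.png

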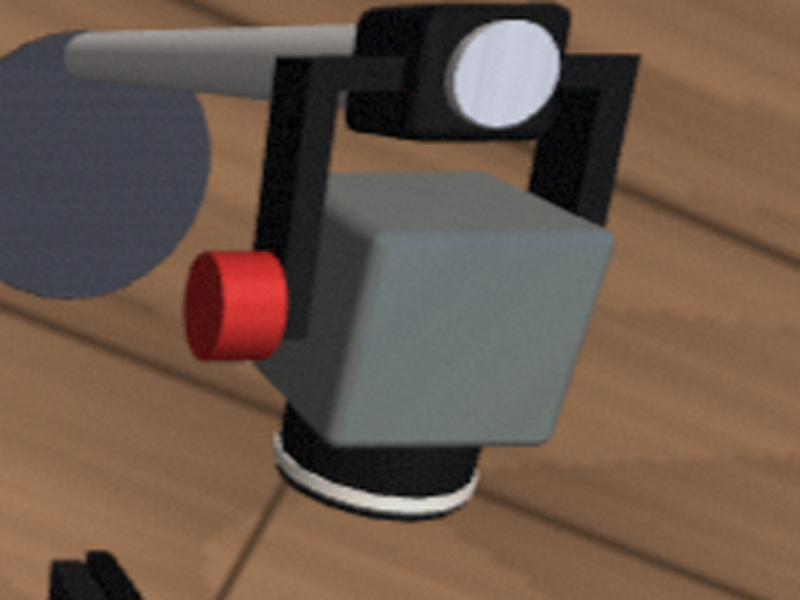

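```bash
cat > fit.py <<'E'
from h import *
import pickle
from scipy.optimize import least_squares
m=pickle.load(open("w2.pkl","rb"));np.set_printoptions(precision=4,suppress=True)
h=.0215
P=np.array([[h,h,h],[h,-h,h],[-h,-h,h],[-h,h,h],[h,-h,-h],[-h,h,-h]])
U=np.array([[378,235],[612,238],[548,443],[330,443],[490,175],[255,362]])/3.3333+[394,118]
def R(yaw,t):
    c,s=np.cos(yaw),np.sin(yaw);x=np.array([c*np.cos(t),s*np.cos(t),np.sin(t)]);y=np.array([-s,c,0]);return np.c_[x,y,np.cross(x,y)]
def res(p,free):
    o=np.array([p[0],p[1],p[4] if free else .275]);r=R(p[2],p[3])
    return np.concatenate([proj(m,o+r@q)-u for q,u in zip(P,U)])
for free in(0,1):
    s=least_squares(res,[.74,-.137,.37,.3]+[.275]*free,args=(free,))
    print(s.x,np.degrees(s.x[2:4]),s.fun)
    p=s.x;o=np.array([p[0],p[1],p[4] if free else .275]);r=R(p[2],p[3])
    print("ringL,R,centre,bottom crop",[(proj(m,o+r@np.array(q))-[394,118])*3.3333 for q in([-.04,.019,0],[-.04,-.019,0],[-.04,0,0],[-.04,0,.019])])
    print("knob",[(proj(m,o+r@np.array([0,y,0]))-[394,118])*3.3333 for y in(.03,.04,.05)])
    print("focus",o-.12*r[:,0],"legorigin",o-.215*r[:,0])
E
python3 fit.py
```

```text
[ 0.7401 -0.1388  0.3741  0.1439] [21.4335  8.2474] [ 0.1189 -0.3077  2.7288 -1.5084  0.8776  1.5785 -0.5194  1.841  -1.1242
 -0.8345 -2.8419 -0.2235]
ringL,R,centre,bottom crop [array([278.9603, 479.0015]), array([454.5442, 478.3164]), array([366.7451, 478.659 ]), array([410.437 , 524.2495])]
knob [array([261.7667, 305.487 ]), array([212.1759, 305.6885]), array([162.5896, 305.89  ])]
focus [ 0.6296 -0.1822  0.2578] legorigin [ 0.5421 -0.2165  0.2442]
[ 0.7403 -0.1441  0.3741  0.1452  0.2666] [21.4332  8.3197] [ 0.9398  0.5792  0.6741 -0.609  -0.2975  0.0212  0.7469  0.2741 -1.4922
  0.4659 -0.962  -0.8061]
ringL,R,centre,bottom crop [array([284.3374, 473.1877]), array([454.1662, 472.5251]), array([369.2451, 472.8564]), array([411.5516, 516.5449])]
knob [array([268.2236, 305.4362]), array([220.3642, 305.6304]), array([172.5091, 305.8246])]
focus [ 0.6297 -0.1875  0.2492] legorigin [ 0.5422 -0.2219  0.2355]
```

jog_arm:
  rows:
    - [[0,0,0,0.1723],[0,0,0,0.1723],[0,0,0,0.1723],[0,0,0,0.1723],[0,0,0,0.1723],[0,0,0,0.1723],[0,0,0,0.1723],[0,0,0,0.1723],[0,0,0,0.1723],[0,0,0,0.1723],[-0.0412,0.0135,0.0144,0],[-0.0412,0.0135,0.0144,0],[-0.0412,0.0135,0.0144,0],[-0.0412,0.0135,0.0144,0],[-0.0412,0.0135,0.0144,0],[-0.0412,0.0135,0.0144,0],[-0.0412,0.0135,0.0144,0],[-0.0412,0.0135,0.0144,0],[0,0,0,0],[0,0,0,0]]

```text
time_s: 5.62
tcp_pos: [0.4864, 0.2694, 0.301]
ee_rot: [[0.215, -0.977, 0.001], [-0.977, -0.215, 0.001], [-0.0, -0.001, -1.0]]
wrist_force: [1.1, -0.8, 0.3]
gripper_width: 0.999
gripper_force: 0.0
```

```bash
python3 - <<'E'
from h import *
import pickle
m=camera_model("wrist");i=capture("wrist");pickle.dump(m,open("w3.pkl","wb"))
cv2.imwrite("pics/w3.png",i[:,:,::-1]);print(sense()["joints"],sense()["tcp_pos"])
w1=pickle.load(open("w1.pkl","rb"));print("stand base from w1",atz(w1,444,103,.014))
E
```

```text
[ 4.56357347e+01  1.49558281e+01 -8.61147896e+00  2.04702639e-02
 -6.63503292e+01 -3.32816813e+01] [0.4868182  0.26909105 0.301008  ]
stand base from w1 [ 0.74201823 -0.1375777   0.014     ]
```

View pics/w3.png

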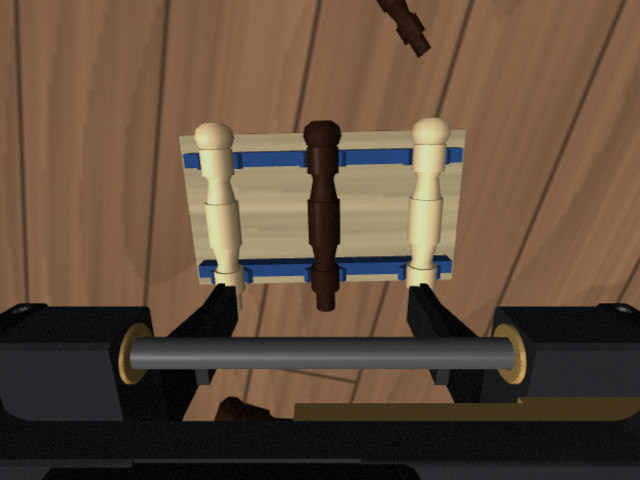

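```bash
python3 - <<'E'
from h import *
import pickle
np.set_printoptions(precision=4,suppress=True)
m=pickle.load(open("w3.pkl","rb"));s=sense();R=np.array(s["ee_rot"])
k=atz(m,322,120,.054);t=atz(m,326,309,.055);b1=atz(m,324,199,.06);b2=atz(m,324.5,245,.06)
for n,p in(("knob",k),("tenon",t),("mid",(k+t)/2),("band",(b1+b2)/2)):print(n,p,R.T@(p-s["tcp_pos"]))
d=t-k;print(np.degrees(np.arctan2(d[1],d[0])),np.linalg.norm(d))
E
```

```text
knob [0.5065 0.1783 0.054 ] [0.0931 0.0006 0.247 ]
tenon [0.4612 0.3642 0.055 ] [-0.0982  0.005   0.2461]
mid [0.4838 0.2712 0.0545] [-0.0026  0.0028  0.2465]
band [0.484  0.2701 0.06  ] [-0.0015  0.0029  0.241 ]
103.70559576236 0.19135247194895263
```

jog_arm:
  rows:
    - [[-0.002,0.003,0.03,-0.012],[0,0,0.04,0],[0,0,0.04,0],[0,0,0.04,0],[0,0,0.03,0],[0,0,0.018,0],[0,0,0,0],[0,0,0,0]]

```text
time_s: 6.68
tcp_pos: [0.4844, 0.271, 0.1032]
ee_rot: [[0.225, -0.974, 0.002], [-0.974, -0.225, 0.001], [-0.001, -0.002, -1.0]]
wrist_force: [-0.7, -0.3, -0.2]
gripper_width: 0.995
gripper_force: 0.0
```

jog_arm:
  rows:
    - [[0,0,0,0],[0,0,0,0],[0,0,0,0],[0,0,0,0],[0,0,0,0],[0,0,0,0]]
  claw: 0

```text
time_s: 7.42
tcp_pos: [0.4835, 0.2711, 0.102]
ee_rot: [[0.226, -0.974, -0.0], [-0.974, -0.226, -0.0], [0.0, 0.0, -1.0]]
wrist_force: [0.3, 0.5, 1.2]
gripper_width: 0.404
gripper_force: 0.0
```

jog_arm:
  rows:
    - [[0,0,0,0],[0,0,0,0],[0,0,0,0],[0,0,-0.005,0],[0,0,-0.01,0],[0,0,-0.015,0],[0,0,-0.015,0],[0.03,0,0,0],[0.03,0,0,0],[0.03,0,0,0],[0.03,0,0,0],[0,0,0,0],[0,0,0,0]]
  claw: 0

```text
time_s: 9.05
tcp_pos: [0.5108, 0.1545, 0.1478]
ee_rot: [[0.226, -0.974, 0.001], [-0.974, -0.226, 0.001], [-0.0, -0.001, -1.0]]
wrist_force: [-0.1, 0.5, 0.0]
gripper_width: 0.357
gripper_force: 30.0
```

```bash
python3 - <<'E'
from h import *
w=capture("wrist");s=capture("scene");t=capture("top")
o=np.hstack([cv2.resize(s[190:310,320:440],(400,400),interpolation=3),cv2.resize(t[200:320,210:330],(400,400),interpolation=3)])
o=np.vstack([o,np.hstack([cv2.resize(w[:,:],(267,200)),np.zeros((200,533,3),np.uint8)])])
cv2.imwrite("pics/g.png",o[:,:,::-1]);st=sense();print(st["gripper_width"],st["gripper_force"],st["tcp_pos"],st["wrist_force"],st["joints"])
E
```

```text
0.3567739266637452 29.972486067563295 [0.51060434 0.15498435 0.14731682] [ 0.23223211  0.24044621 -0.64667477] [ 3.43103374e+01  2.20906355e+01 -2.32355695e+01 -5.52527170e-04
 -4.46444893e+01 -2.11858506e+01]
```

View pics/g.png

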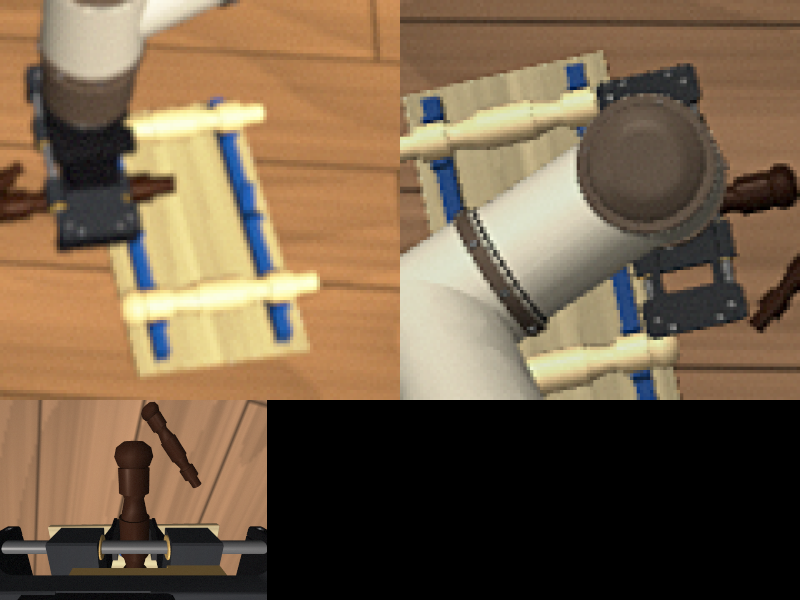

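jog_arm:
  rows:
    - [[0,0,0.015,0],[0,0,0.015,0],[0,0,0.01,0],[0,0,0.004,0],[0,0,0,0],[0,0,0,0],[0,0,0,0]]

```text
time_s: 10.07
tcp_pos: [0.511, 0.1544, 0.1035]
ee_rot: [[0.226, -0.974, 0.001], [-0.974, -0.226, 0.001], [-0.001, -0.001, -1.0]]
wrist_force: [1.2, 0.7, 0.0]
gripper_width: 0.36
gripper_force: 30.0
```

jog_arm:
  rows:
    - [[0,0,0.001,0],[0,0,0.001,0],[0,0,0.001,0],[0,0,0.001,0],[0,0,0,0],[0,0,0,0]]

```text
time_s: 10.82
tcp_pos: [0.5109, 0.1542, 0.0992]
ee_rot: [[0.226, -0.974, 0.001], [-0.974, -0.226, 0.0], [-0.0, -0.001, -1.0]]
wrist_force: [2.7, -2.2, 2.9]
gripper_width: 0.358
gripper_force: 30.0
```

jog_arm:
  rows:
    - [[0,0,0.001,0],[0,0,0.001,0],[0,0,0.001,0],[0,0,0.001,0],[0,0,0.001,0],[0,0,0.0005,0],[0,0,0,0],[0,0,0,0],[0,0,0,0]]

```text
time_s: 11.95
tcp_pos: [0.5106, 0.1542, 0.0936]
ee_rot: [[0.226, -0.974, -0.0], [-0.974, -0.226, 0.0], [-0.0, 0.0, -1.0]]
wrist_force: [4.6, -1.8, 2.8]
gripper_width: 0.355
gripper_force: 30.0
```

jog_arm:
  rows:
    - [[0,0,-0.01,0],[0,0,-0.02,0],[0,0,-0.04,0],[0,0,-0.04,0],[0,0,-0.04,0],[0,0,-0.03,0.07],[0,0,-0.0193,0.14],[0,0,0,0.15],[0,0,0,0.16],[0,0,0,0.165],[0,0,0,0.16],[0,0,0,0.16],[0,0,0,0.15],[0,0,0,0.13],[0,0,0,0.1],[0,0,0,0.04],[0,0,0,0]]

```text
time_s: 14.08
tcp_pos: [0.5092, 0.154, 0.2921]
ee_rot: [[-0.931, -0.366, -0.004], [-0.366, 0.931, -0.001], [0.004, 0.0, -1.0]]
wrist_force: [0.3, -0.3, -0.3]
gripper_width: 0.357
gripper_force: 30.0
```

jog_arm:
  rows:
    - [[0.004,-0.0137,0,0],[0.008,-0.027,0,0],[0.0105,-0.0357,0,0],[0.0105,-0.0357,0,0],[0.0105,-0.0357,0,0],[0.0105,-0.0357,0,0],[0.0105,-0.0357,0,0],[0.0105,-0.0357,0,0],[0.0105,-0.0357,0,0],[0.0082,-0.027,0,0],[0.007,-0.0237,0,0],[0.004,-0.015,0,0],[0,0,0,0],[0,0,0,0],[0,0,0,0]]

```text
time_s: 15.95
tcp_pos: [0.5432, -0.215, 0.293]
ee_rot: [[-0.931, -0.366, 0.0], [-0.366, 0.931, 0.0], [-0.0, 0.0, -1.0]]
wrist_force: [0.3, -0.0, -0.6]
gripper_width: 0.354
gripper_force: 30.0
```

```bash
python3 - <<'E'
from h import *
s=capture("scene");t=capture("top");T=camera_model("top");S=camera_model("scene")
f=np.array([.6305,-.1818,.2571]);r=np.array([.9206,.3608,.1494])
for n,m in(("top",T),("scene",S)):
    print(n,"focus",proj(m,f),"glass",proj(m,f+.08*r),"knob",proj(m,f-.19*r))
o=np.hstack([cv2.resize(s[220:320,150:250],(400,400),interpolation=3),cv2.resize(t[120:220,375:475],(400,400),interpolation=3)])
cv2.imwrite("pics/f.png",o[:,:,::-1]);st=sense();print(st["gripper_width"],st["tcp_pos"],st["ee_rot"][:,0],st["joints"])
E
```

```text
top focus [435.36737417 206.58038773] glass [423.40272192 173.8979229 ] knob [463.55533083 283.57818781]
scene focus [222.05030989 246.70580148] glass [226.81043905 268.29872665] knob [212.12628168 201.68836785]
0.35520352342628003 [ 0.54328972 -0.21506643  0.2929944 ] [-9.30542711e-01 -3.66183348e-01 -1.37867706e-04] [-5.72698169e+00  1.80552729e+01 -5.40329471e+00 -5.54290636e-03
 -6.65351644e+01 -6.27903850e+01]
```

View pics/f.png

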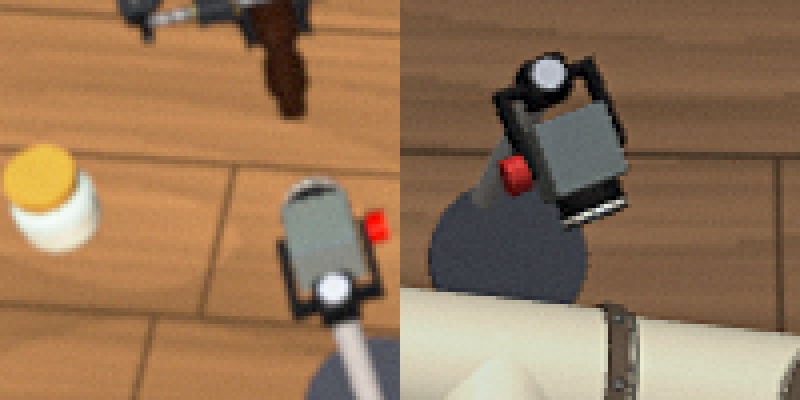

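```bash
python3 - <<'E'
from h import *
m=camera_model("wrist");w=capture("wrist")
f=np.array([.6305,-.1818,.2571]);r0=np.array([.9206,.3608,.1494]);o=f-.095*r0
for d in(0,5,8.6,12):
    c,s=np.cos(np.radians(d)),np.sin(np.radians(d));r=np.array([.931*c,.365*c,s])
    z=np.array([-.931*s,-.365*s,c]);y=np.array([-.365,.931,0])
    print(d,"tip",proj(m,o-.095*r),"knob width",np.linalg.norm(proj(m,o-.077*r+.018*y)-proj(m,o-.077*r-.018*y)),"cyl30 edges at x=-48,-72 top",proj(m,o-.048*r+.015*z),proj(m,o-.072*r+.015*z))
cv2.imwrite("pics/wf.png",cv2.resize(w[40:280,160:480,::-1],(800,600),interpolation=3))
E
```

```text
0 tip [321.20091069  98.81977689] knob width 91.88238697104447 cyl30 edges at x=-48,-72 top [321.02491499 229.91992238] [321.05089759 164.88358106]
5 tip [321.25716427 101.54607588] knob width 87.76916153935471 cyl30 edges at x=-48,-72 top [321.06121906 224.16364983] [321.105485   160.45061283]
8.6 tip [321.29299301 104.47078813] knob width 84.98160110648028 cyl30 edges at x=-48,-72 top [321.08631289 220.7453796 ] [321.14182645 158.40140674]
12 tip [321.32350719 107.86289449] knob width 82.48298918138231 cyl30 edges at x=-48,-72 top [321.1091115 218.0597727] [321.17387148 157.26898893]
```

View pics/wf.png

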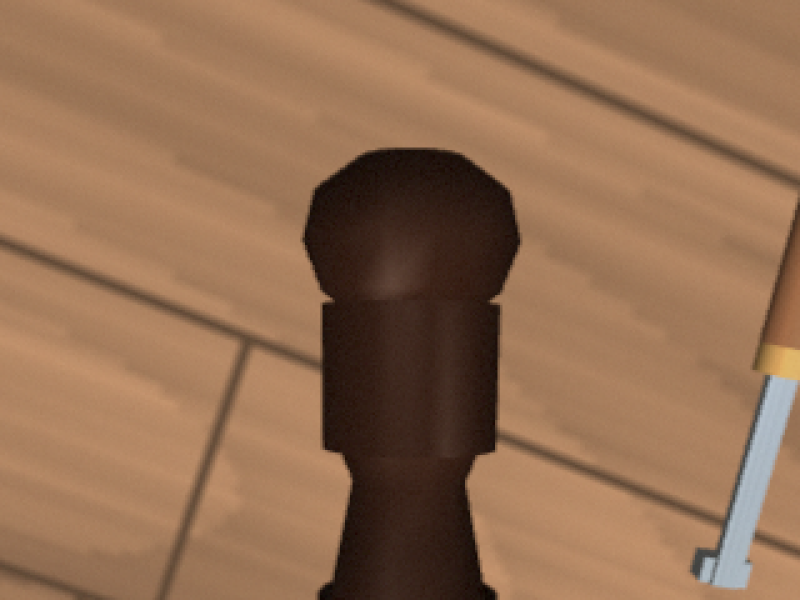

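The wrist view shows the held leg centred at column 324. The knob is 86 px wide and the cylinder edges are at rows 159 and 222, which gives a pitch of about 8°, matching the camera tilt. I'll make a 1 mm lateral trim, settle and hand in.

jog_arm:
  rows:
    - [[0,-0.001,0,0],[0,0,0,0],[0,0,0,0],[0,0,0,0],[0,0,0,0]]

```text
time_s: 16.73
tcp_pos: [0.5436, -0.2167, 0.2928]
ee_rot: [[-0.931, -0.365, -0.0], [-0.365, 0.931, 0.0], [0.0, 0.0, -1.0]]
wrist_force: [-0.1, 0.5, -0.6]
gripper_width: 0.359
gripper_force: 30.0
```

```bash
python3 -c "
from station import *
s=sense();print(s['tcp_pos'],s['gripper_force'],abs(s['joint_velocities']).max());print(finish_job())"
```

```text
[ 0.5435784  -0.21670967  0.2928371 ] 29.99746721237898 0.08805370601971788
the job is handed in; nothing more can be done
None
```

I handed the job in at about 17 s with the walnut leg held still by the gripper alone, tenon towards the lens: by my image measurements the tenon end is within a few millimetres of the focus point, and the leg's tilt (about 8°) is within roughly a degree of the camera's.

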